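Refill the chocolate bowl on the breakfast counter

TASK

First slide the empty white bowl along the counter, without lifting it, until its foot is wholly on the round cork mat; then pick up the green cup and pour all eight chocolates into the bowl. Stand the empty cup upright inside the small metal tray, and last put the wooden lid properly seated on the bowl, which stays on its mat. Leave the jam jar and the yoghurt pot where they are.

Things in the scene. Friction and masses are not known exactly. Their poses are not given: they have to be found in the camera images.
- bowl: open round white ceramic bowl, loose, about 350 g, 60 mm high; outer diameter 90 mm at the foot, 118 mm at 20 mm up, 132 mm at the rim; wall 5 mm, floor 6 mm thick (inner diameter 122 mm at the rim). Origin: centre of its underside, z up.
- mat: thin flat round cork-brown mat, 160 mm across, lying fixed on the dark counter, no edge to catch on. Origin: its centre, on the counter.
- cup: green plastic tumbler, loose, about 120 g, holding the eight chocolates; 90 mm high, outer diameter 54 mm at the base widening to 66 mm at the rim, wall 3 mm, floor 5 mm. Origin: centre of its underside, z towards the mouth.
- cup_rim (a point): centre of the green cup's mouth, 90 mm above its underside.
- tray: small round metal tray, fixed, with a low rim: 126 mm outer diameter, 10 mm high, wall 4 mm, floor 4 mm thick (inner diameter about 114 mm). Origin: centre of its underside, on the counter.
- lid: round brown wooden lid of the bowl, loose, about 200 g: a flange 134 mm across and 6 mm thick over a 6 mm deep plug 104 mm across (which drops inside the bowl's rim), and on top a black round knob 26 mm in diameter and 30 mm high. Origin: centre of the plug's underside, z up; the flange's underside is at z = 6 mm, its top at 12 mm, the knob's top at 42 mm. It starts on the counter, right way up.
- jam: amber jam jar with a red cap, loose, 62 mm across, 85 mm high; a bystander. Origin: centre of its underside.
- yoghurt: white yoghurt pot with a blue top, loose, 72 mm across, 73 mm high; a bystander. Origin: centre of its underside.
- snack_box: white paper box of wrapped snack bars, fixed, 110 by 170 mm, 85 mm high with the bars; a bystander. Origin: centre of its underside, long side along its y.
- choc1_center (a point): centre of a gold foil-wrapped chocolate ball, 21 mm in diameter, 12 g, loose in the cup at the start (one of eight).
- choc2_center (a point): centre of a gold foil-wrapped chocolate ball, 21 mm in diameter, 12 g, loose in the cup at the start (one of eight).
- choc3_center (a point): centre of a gold foil-wrapped chocolate ball, 21 mm in diameter, 12 g, loose in the cup at the start (one of eight).
- choc4_center (a point): centre of a gold foil-wrapped chocolate ball, 21 mm in diameter, 12 g, loose in the cup at the start (one of eight).
- choc5_center (a point): centre of a gold foil-wrapped chocolate ball, 21 mm in diameter, 12 g, loose in the cup at the start (one of eight).
- choc6_center (a point): centre of a gold foil-wrapped chocolate ball, 21 mm in diameter, 12 g, loose in the cup at the start (one of eight).
- choc7_center (a point): centre of a gold foil-wrapped chocolate ball, 21 mm in diameter, 12 g, loose in the cup at the start (one of eight).
- choc8_center (a point): centre of a gold foil-wrapped chocolate ball, 21 mm in diameter, 12 g, loose in the cup at the start (one of eight).
Not all that is in view belongs to the job. What is shaped like the bowl but pink or purple is not meant.

How it is judged:
By the outcome, as a careful person would: the job done as asked, in the order asked, and still so for the second after the job is handed in, with the robot touching nothing.
It also fails if it takes over 72 s, if anything falls off the work surface, if the arm or the gripper's body presses on something with over 40 N, if the wrist force passes 120 N, or if a joint passes its speed limit or range.

ROBOT

A 7-joint arm with a two-finger parallel gripper is mounted at the origin on the work surface. World frame = base frame: x ahead of the robot, y to its left, z up, the work surface at z = 0. Lengths are in m, angles in rad, forces in N, time in s.
With the tool pointing down it reaches from about 0.4 to 0.85 m from the base axis. Payload 4.5 kg.
Tool frame: the origin (TCP) lies midway between the tips of the shut fingers; the grasp point (between the pads) lies 19 mm behind it; z points along the fingers, y is the line along which they close (so a half turn about z gives the same grasp; the last joint's range is limited). The gripper opens to 88 mm and grips with 3 to 60 N. Pads are 18 mm wide; open, the fingers measure 123 mm over their backs; the gripper's body (75 mm by 187 mm) begins 45 mm behind the grasp point.
Start: joints at [-1.182, 0.689, -0.195, 1.565, 0.157, 0.902, -0.215], TCP at [0.217, 0.586, 0.239] pointing down, gripper open.
Joint ranges: [-3.01, 3.01], [-0.46, 2.08], [-1.47, 1.51], [0.13, 2.56], [-1, 4.14], [0.04, 2.09], [-2.66, 2.66]. Speed limits (rad/s): [2.57, 2.57, 3.14, 3.14, 3.14, 3.14, 3.14].

INTERFACE

Orientations are given as a unit quaternion [x, y, z, w].
In Python, from plant import r gives the robot as it stands.
- The arm moves only by the tool move_arm, never from a script. Its argument "targets" is a list that holds one entry, the list of rows, each a list of 7 numbers: the opening, from 0 (shut) to 1 (fully open), then the shift along the tool's x, y, z in mm, then the turn, a rotation vector about the tool's x, y, z in degrees. In form: [[[claw, dx, dy, dz, ax, ay, az], ...]]. A call has 1 to 10 rows; each row is the pose to reach, as a shift and turn from the pose commanded when the call began, along the tool's axes at that moment; what a row does not reach only later rows make up. A row lasts 1/8 s, in which the tool goes at most 62.5 mm and 10.7 degrees, less where a joint would pass 70% of its speed; a pose out of reach is approached as far as the arm can. A call with a gripper value outside its range is refused whole. The fingers move at their own pace and stop on an object; "newtons" is the grip in N (left out, the last holds). Time passes only in rows, so rows that repeat a pose let the fingers close. It gives the time, the measured TCP pose, the force, the opening and the grip force at its end, in the units of the state.
- r.get_state(): the state, without advancing time (a new reading comes with each control period).
- r.snapshot(name): name is "side" or "top" or "wrist"; returns the picture (480x640x3 uint8, red, green, blue); there is no depth.
- r.camera_info(name): a dict with "fx", "fy", "cx", "cy" (pixels), "k1" (the pictures are not rectified: a ray, as slopes to the right and down, at radius r is drawn at 1 + k1 r^2 times it, then the intrinsics apply), "R" (3x3) and "t" (3): a world point X has camera coordinates R X + t. Camera axes: x right, y down, z forward; pixel columns grow to the right and rows downward; lengths in m; the calibration is good to about 2 mm. A picture is of the moment at which its call begins: read the wrist's pose just before it. camera_info takes no time and is no camera call; for the wrist camera it gives the pose at the moment of the call.
- r.finish_job(): hands the job in; it is judged then, once.
The state is a dict: "clock": time; "q": joint angles; "qd": joint speeds; "joint_torque": joint torques, N m; "tool_pos": TCP position; "eef_rot": TCP orientation; "contact_force": force on the tool from outside, world axes, zero at the start; "moment": the same for the moment, N m; "opening": opening from 0.0 (shut) to 1.0 (fully open); "finger_force": force on a finger pad.
Only numpy, scipy, OpenCV 4.12 (cv2) and the standard library are available. Lean on these libraries where they do the work, as an engineer would, in place of code of your own. Each camera call takes 0.05 s, during which the arm holds its last target. There are 200 camera calls.

## Working session

There is one attempt and no reset: what is moved stays moved. The work goes in short steps, Python scripts to look and compute and a tool call to move; the robot and the scene stay as the last step left them, time stands still between calls to the robot, and variables do not carry over. Pictures are saved under pics/ and viewed, at most 10 in all, crops included, and the job is handed in when it is done.

Besides the shell and the picture viewer there is one more tool, called after "Emit:" as name(argument=value, ...), one argument or row to a line, values as JSON. move_arm: Moves the arm, as the interface text tells. Its arguments: {"type":"object","properties":{"targets":{"type":"array","items":{"type":"array","items":{"type":"array","items":{"type":"number"}}}},"newtons":{"type":"number"}},"required":["targets"]}

```bash
mkdir -p pics; ls
python3 - <<'E'
from plant import r
import cv2
s=r.get_state();print({k:s[k] for k in("clock","tool_pos","eef_rot","opening")})
for n in("side","top"):
    cv2.imwrite(f"pics/{n}0.png",r.snapshot(n)[:,:,::-1]);print(n,r.camera_info(n))
E
```

```text
pics
{'clock': 0.0, 'tool_pos': array([0.21699111, 0.58542585, 0.23791172]), 'eef_rot': array([ 1.76436496e-01,  9.84311587e-01, -9.26447491e-04, -6.87988852e-05]), 'opening': 1.0009281488241333}
side {'fx': 443.11911734529275, 'fy': 443.11911734529275, 'cx': 319.1482731015794, 'cy': 237.15048756420546, 'k1': -0.08682719503542592, 'R': array([[ 0.80988302, -0.5865594 , -0.00612892],
       [-0.3172145 , -0.42915249, -0.84569681],
       [ 0.49342117,  0.68685967, -0.53362846]]), 't': array([-0.46935873,  0.25281903,  0.58418856])}
top {'fx': 474.43430405999464, 'fy': 474.43430405999464, 'cx': 317.1199760659669, 'cy': 238.49506682405516, 'k1': -0.03543700304192647, 'R': array([[ 0.00614166, -0.99976624, -0.02073049],
       [-0.99746635, -0.00465558, -0.07098739],
       [ 0.07087428,  0.02111394, -0.99726177]]), 't': array([-0.00471222,  0.56770056,  1.07240485])}
```

View pics/top0.png

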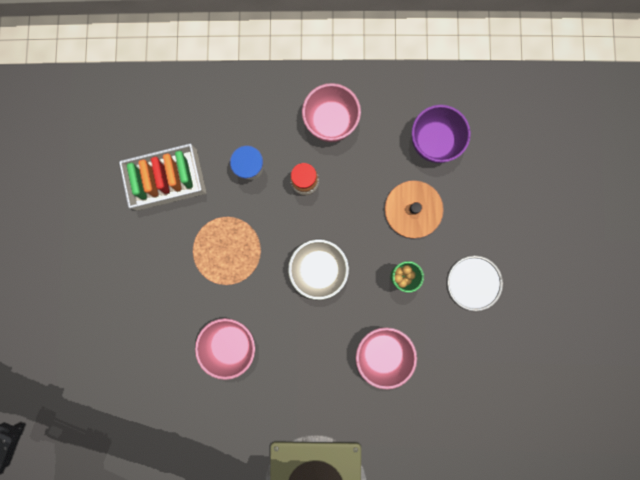

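View pics/side0.png

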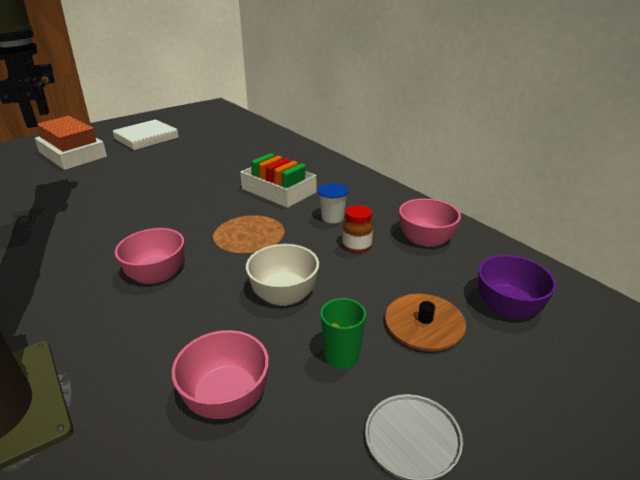

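Top view: the white bowl is at (319,269). Things that could be taken for it are the pink bowls (331,113), (225,349), (386,358), the purple bowl (440,134) and the whitish tray (475,283). The lid (414,209) could be confused with the cork mat (227,250). The cup is at (408,277), with the chocolates in it. I choose the bowl, mat, cup, lid and tray at those pixels, then measure and crop.

```bash
cat > h.py <<'E'
import numpy as np,cv2
from plant import r
from scipy.spatial.transform import Rotation as Ro
def cam(n):
    c=r.camera_info(n);return c,np.array([[c['fx'],0,c['cx']],[0,c['fy'],c['cy']],[0,0,1.]]),np.array([c['k1'],0,0,0.])
def cast(n,px,z):
    c,K,d=cam(n);p=cv2.undistortPoints(np.float64(px).reshape(-1,1,2),K,d)[:,0]
    D=np.c_[p,np.ones(len(p))]@c['R'];o=-c['R'].T@c['t'];return o+D*((z-o[2])/D[:,2])[:,None]
def proj(n,X):
    c,K,d=cam(n);return cv2.projectPoints(np.float64(X).reshape(-1,1,3),cv2.Rodrigues(c['R'])[0],c['t'],K,d)[0][:,0]
def blob(n,img,lo,hi,near,rad,z):
    """Largest HSV blob near a pixel: circle fitted to its convex hull cast on plane z -> x,y,radius"""
    m=cv2.inRange(cv2.cvtColor(img,cv2.COLOR_RGB2HSV),np.array(lo),np.array(hi))
    k=np.zeros_like(m);cv2.circle(k,near,rad,255,-1)
    cs=cv2.findContours(m&k,cv2.RETR_EXTERNAL,cv2.CHAIN_APPROX_NONE)[0]
    h=cv2.convexHull(max(cs,key=cv2.contourArea))
    return circ(cast(n,h,z))
def circ(P):
    s=np.linalg.lstsq(np.c_[2*P[:,:2],np.ones(len(P))],(P[:,:2]**2).sum(1),rcond=None)[0]
    return np.round([s[0],s[1],np.sqrt(s[2]+s[0]**2+s[1]**2)],4)
def rel(p,yaw=None):
    """shift in tool axes (mm) from current pose to TCP p"""
    s=r.get_state();R=Ro.from_quat(s['eef_rot']);return np.round(R.inv().apply(np.array(p)-s['tool_pos'])*1e3,1)
E
cat > look.py <<'E'
from h import *
def top(img):
    return dict(bowl=blob('top',img,(0,0,120),(179,75,255),(319,269),34,.060),mat=blob('top',img,(3,90,60),(20,255,255),(227,250),42,0),
    cup=blob('top',img,(50,100,30),(80,255,255),(408,277),24,.09),tray=blob('top',img,(0,0,110),(179,60,255),(475,283),34,.01),
    lid=blob('top',img,(3,90,60),(20,255,255),(414,209),36,.012),
    jam=blob('top',img,(0,180,90),(6,255,255),(303,177),18,.085),yog=blob('top',img,(105,120,60),(125,255,255),(247,162),22,.073))
if __name__=="__main__":
    img=r.snapshot('top')
    for k,v in top(img).items():print(k,v,proj('top',[[v[0],v[1],0]]).round(0))
    cv2.imwrite('pics/crop1.png',cv2.resize(img[150:330,180:520],None,fx=2.3,fy=2.3)[:,:,::-1])
    c=r.camera_info('wrist');print(c); s=r.get_state();print(Ro.from_quat(s['eef_rot']).as_matrix().round(3))
E
python3 look.py
```

```text
bowl [ 0.4977 -0.0057  0.0675] [[319. 269.]]
mat [0.5404 0.2128 0.0801] [[226. 250.]]
cup [ 0.4824 -0.1954  0.0329] [[400. 276.]]
tray [ 0.4709 -0.3659  0.0668] [[474. 281.]]
lid [ 0.6383 -0.2251  0.0679] [[413. 210.]]
jam [0.2185 0.0085 0.4576] [[312. 390.]]
yog [0.7351 0.1568 0.0359] [[251. 169.]]
{'fx': 336.8142007045619, 'fy': 336.8142007045619, 'cx': 319.7425055397002, 'cy': 239.1681428863261, 'k1': -0.061739799734867554, 'R': array([[ 0.34778027,  0.93757155, -0.00291072],
       [ 0.90600603, -0.33526936,  0.25835542],
       [ 0.24125082, -0.09248805, -0.96604555]]), 't': array([-0.62360697, -0.03665122,  0.38980819])}
[[-0.938  0.347 -0.   ]
 [ 0.347  0.938 -0.001]
 [-0.    -0.001 -1.   ]]
```

View pics/crop1.png

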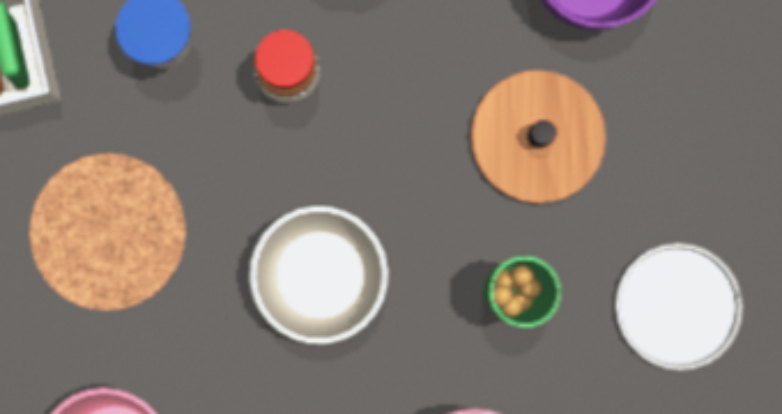

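The crop shows the white bowl centre-left with the cork mat to its left. The wooden lid with its knob, the green cup holding the gold balls, and the tray are on the right, so the choices hold. I'll tow the bowl with shut fingers pressing its inner far wall.

Emit:
move_arm(
  targets=[
    [[0,-467,-441,100,0,0,81],[0,-467,-441,100,0,0,81],[0,-467,-441,100,0,0,81],[0,-467,-441,100,0,0,81],[0,-467,-441,100,0,0,81],[0,-467,-441,100,0,0,81],[0,-467,-441,100,0,0,81],[0,-467,-441,100,0,0,81],[0,-467,-441,100,0,0,81],[0,-467,-441,100,0,0,81]],
  ],
  newtons=20,
)

```text
clock: 1.4
tool_pos: [0.4917, 0.0309, 0.1422]
eef_rot: [0.773, 0.634, 0.0, -0.0]
contact_force: [0.3, 1.6, 0.0]
opening: 0.002
finger_force: 0.0
```

Emit:
move_arm(
  targets=[
    [[0,0,0,0,0,0,0],[0,0,0,60,0,0,0],[0,0,0,100,0,0,0],[0,0,0,100,0,0,0]],
  ],
)

```text
clock: 1.9
tool_pos: [0.4886, 0.0336, 0.0405]
eef_rot: [0.773, 0.634, -0.002, -0.002]
contact_force: [0.3, 0.4, 0.2]
opening: 0.008
finger_force: 0.0
```

Emit:
move_arm(
  targets=[
    [[0,-8,17,10,0,0,0],[0,-8,17,19,0,0,0],[0,2,17,19,0,0,0],[0,15,17,19,0,0,0],[0,35,17,19,0,0,0],[0,55,17,19,0,0,0],[0,75,17,19,0,0,0],[0,95,17,19,0,0,0],[0,115,17,19,0,0,0],[0,135,17,19,0,0,0]],
  ],
)

```text
clock: 3.15
tool_pos: [0.5341, 0.1624, 0.0238]
eef_rot: [0.773, 0.634, -0.0, 0.0]
contact_force: [-0.3, -3.1, 2.0]
opening: 0.007
finger_force: 1.9
```

Run:
```python
from h import *
img=r.snapshot('top');print(r.get_state()['tool_pos'])
cv2.imwrite('pics/t2.png',img[100:400,120:520,::-1])
```

```text
[0.53488906 0.16707701 0.02373711]
```

View pics/t2.png

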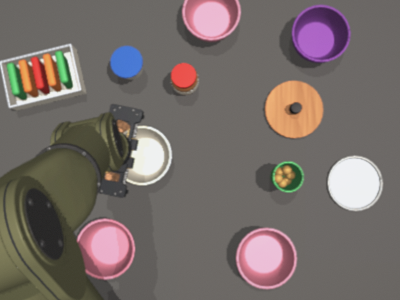

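The picture shows the bowl following the fingers, now at crop (145,155), which is full (265,255). I'll continue.

Emit:
move_arm(
  targets=[
    [[0,20,0,0,0,0,0],[0,40,0,0,0,0,0],[0,60,0,0,0,0,0],[0,75,0,0,0,0,0],[0,83,0,0,0,0,0],[0,85,0,0,0,0,0],[0,75,0,0,0,0,0],[0,70,0,-50,0,0,0],[0,70,0,-112,0,0,0],[0,70,0,-150,0,0,0]],
  ],
)

```text
clock: 4.45
tool_pos: [0.5488, 0.2296, 0.1764]
eef_rot: [0.774, 0.633, 0.002, 0.0]
contact_force: [0.5, 0.6, -0.8]
opening: 0.006
finger_force: 0.0
```

```bash
cat >> h.py <<'E'
def row(t,y,grasp):
    """row numbers (mm, deg) to bring the grasp point to `grasp` with tool z=t, closing line y"""
    t,y=np.array(t,float),np.array(y,float);t/=np.linalg.norm(t);y/=np.linalg.norm(y)
    M=np.c_[np.cross(y,t),y,t];s=r.get_state();R=Ro.from_quat(s['eef_rot'])
    return rel(np.array(grasp)+.019*t),np.round((R.inv()*Ro.from_matrix(M)).as_rotvec(degrees=True),1)
E
python3 - <<'E'
from h import *
import look
img=r.snapshot('top')
print('bowl',blob('top',img,(0,0,120),(179,60,255),(228,246),42,.06))
look_mat=[.5404,.2128]
cv2.imwrite('pics/t3.png',img[150:350,120:420,::-1])
print(r.get_state()['q'].round(2))
c,s=np.cos(np.radians(25)),np.sin(np.radians(25))
print(row([0,-c,-s],[1,0,0],[.482,-.07,.22]))
E
```

```text
bowl [0.544 0.203 0.066]
[-0.56  0.73  0.15  1.73 -0.16  0.69 -0.52]
(array([-324.8,   -4.6,  -33.6]), array([ -6. , -65.1, -10.5]))
```

View pics/t3.png

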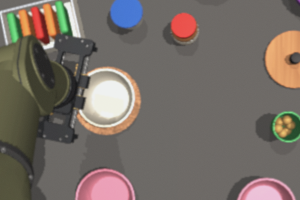

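The picture shows the bowl on the mat, at crop (107,98), with cork visible all round. It measures (0.544, 0.203), about 10 mm from the mat's centre. Next is the cup, approached from the free +y side with the tool tilted.

Emit:
move_arm(
  targets=[
    [[1,-325,-5,-34,-6,-65,-10.5],[1,-325,-5,-34,-6,-65,-10.5],[1,-325,-5,-34,-6,-65,-10.5],[1,-325,-5,-34,-6,-65,-10.5],[1,-325,-5,-34,-6,-65,-10.5],[1,-325,-5,-34,-6,-65,-10.5],[1,-325,-5,-34,-6,-65,-10.5],[1,-325,-5,-34,-6,-65,-10.5],[1,-325,-5,-34,-6,-65,-10.5],[1,-325,-5,-34,-6,-65,-10.5]],
  ],
  newtons=25,
)

```text
clock: 5.75
tool_pos: [0.4794, -0.0877, 0.2084]
eef_rot: [0.595, 0.598, -0.382, 0.378]
contact_force: [-0.1, 0.0, -0.7]
opening: 0.999
finger_force: 0.0
```

Run:
```python
from h import *
s=r.get_state();print(s['q'].round(2));print(Ro.from_quat(s['eef_rot']).as_matrix().round(2),s['tool_pos'])
c,k=np.cos(np.radians(25)),np.sin(np.radians(25))
for g in([.482,-.09,.12],[.4824,-.1954,.06]):print(row([0,-c,-k],[1,0,0],g))
```

```text
[-0.93  1.13  0.8   2.03  0.53  0.7  -0.82]
[[-0.01  1.   -0.  ]
 [ 0.42  0.   -0.91]
 [-0.91 -0.01 -0.42]] [ 0.47943218 -0.08766196  0.20840451]
(array([79.1,  3.3, 58.5]), array([-0.1, -0. ,  0.4]))
(array([ 88.8,   4. , 179.4]), array([-0.1, -0. ,  0.4]))
```

Emit:
move_arm(
  targets=[
    [[1,40,3,30,0,0,0],[1,79,3,58,0,0,0],[1,81,3,80,0,0,0],[1,82,4,110,0,0,0],[1,83,4,140,0,0,0],[1,83,4,165,0,0,0],[1,83,4,174,0,0,0],[1,83,4,174,0,0,0]],
  ],
)

```text
clock: 6.75
tool_pos: [0.482, -0.2106, 0.0593]
eef_rot: [0.594, 0.598, -0.383, 0.378]
contact_force: [0.2, 0.3, -0.0]
opening: 1.001
finger_force: 0.0
```

Run:
```python
from h import *
cv2.imwrite('pics/s4.png',r.snapshot('side')[200:440,200:520,::-1])
s=r.get_state();t=Ro.from_quat(s['eef_rot']).as_matrix()[:,2];print('grasp pt',s['tool_pos']-.019*t,s['q'].round(2))
img=r.snapshot('top');print(blob('top',img,(50,100,30),(80,255,255),(408,277),30,.09))
```

```text
grasp pt [ 0.48232189 -0.19277607  0.06734408] [-0.75  1.5   0.86  2.06  0.59  0.26 -0.99]
[ 0.4825 -0.1954  0.033 ]
```

View pics/s4.png

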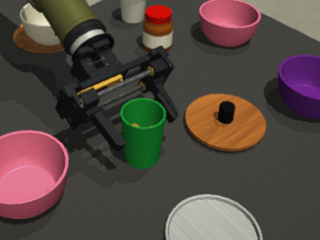

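The picture shows the cup (crop (143,130)) upright between the open fingers and untouched. I'll close and lift.

Emit:
move_arm(
  targets=[
    [[0.3,0,0,0,0,0,0],[0.3,0,0,0,0,0,0],[0.3,0,0,0,0,0,0],[0.3,0,0,0,0,0,0],[0.3,-30,0,-14,0,0,0],[0.3,-70,0,-33,0,0,0],[0.3,-110,0,-52,0,0,0],[0.3,-110,0,-52,0,0,0]],
  ],
  newtons=25,
)

```text
clock: 7.85
tool_pos: [0.4832, -0.2099, 0.1832]
eef_rot: [0.595, 0.597, -0.382, 0.379]
contact_force: [-0.4, 0.7, -2.9]
opening: 0.721
finger_force: 24.7
```

Run:
```python
from h import *
s=r.get_state();R=Ro.from_quat(s['eef_rot']).as_matrix();print(R.round(2),s['q'].round(2),s['tool_pos'])
c,k=np.cos(np.radians(25)),np.sin(np.radians(25))
# pour pre-pose, upright, cup to +x side of bowl centre
print(row([0,-c,-k],[1,0,0],[.585,.203,.20]))
```

```text
[[-0.    1.   -0.  ]
 [ 0.42  0.   -0.91]
 [-0.91 -0.01 -0.42]] [-0.76  1.26  0.94  2.13  0.67  0.36 -0.87] [ 0.48318194 -0.20988465  0.18317107]
(array([ 158. ,  101.9, -362.8]), array([-0.1,  0.1,  0.3]))
```

Emit:
move_arm(
  targets=[
    [[0.3,80,40,-170,0,0,0],[0.3,159,81,-343,0,0,0],[0.3,159,81,-343,0,0,0],[0.3,159,81,-343,0,0,0],[0.3,159,81,-343,0,0,0],[0.3,159,81,-343,0,0,0],[0.3,159,81,-343,0,0,0],[0.3,159,81,-343,0,0,0],[0.3,159,81,-343,0,0,0],[0.3,159,81,-343,0,0,0]],
  ],
)

```text
clock: 9.1
tool_pos: [0.5628, 0.1669, 0.1799]
eef_rot: [0.594, 0.597, -0.385, 0.378]
contact_force: [-0.4, 0.6, -2.5]
opening: 0.719
finger_force: 24.8
```

```bash
cat > gp.py <<'E'
from h import *
s=r.get_state();R=Ro.from_quat(s['eef_rot']).as_matrix();print(R.round(2));print(s['clock'],s['q'].round(2),'grasp',(s['tool_pos']-.019*R[:,2]).round(4),s['opening'])
E
python3 gp.py
```

```text
[[-0.01  1.   -0.01]
 [ 0.42 -0.   -0.91]
 [-0.91 -0.01 -0.42]]
9.1 [-1.03  1.24  0.65  1.34  0.29  1.38 -0.7 ] grasp [0.5629 0.1841 0.1879] 0.7190601955649941
```

Emit:
move_arm(
  targets=[
    [[0.3,0,0,0,0,0,10],[0.3,4,0,2,0,0,20],[0.3,8,0,4,0,0,30],[0.3,12,0,6,0,0,40],[0.3,16,0,8,0,0,50],[0.3,20,0,10,0,0,60],[0.3,24,0,11,0,0,70],[0.3,27,0,13,0,0,80],[0.3,27,0,13,0,0,85],[0.3,27,0,13,0,0,90]],
  ],
)

```text
clock: 10.35
tool_pos: [0.5626, 0.1674, 0.1498]
eef_rot: [0.843, 0.002, -0.004, 0.538]
contact_force: [-0.8, -0.7, -1.0]
opening: 0.716
finger_force: 24.8
```

```bash
python3 gp.py
```

```text
[[ 1.    0.01 -0.  ]
 [-0.   -0.42 -0.91]
 [-0.01  0.91 -0.42]]
10.35 [-1.16  1.47  1.1   1.34 -0.14  1.3  -1.92] grasp [0.5627 0.1847 0.1578] 0.716020404772179
```

Emit:
move_arm(
  targets=[
    [[0.3,0,3,-1,0,0,5],[0.3,0,6,-3,0,0,10],[0.3,0,9,-4,0,0,15],[0.3,0,9,-4,0,0,20],[0.3,0,9,-4,-2.8,0.9,25],[0.3,0,9,-4,-5.6,1.8,30],[0.3,0,9,-4,-9.7,3.1,35],[0.3,0,9,-4,-9.7,3.1,35],[0.3,0,9,-4,-9.7,3.1,35],[0.3,0,9,-4,-9.7,3.1,35]],
  ],
)

```text
clock: 11.6
tool_pos: [0.5632, 0.1679, 0.1607]
eef_rot: [0.757, -0.236, 0.181, 0.582]
contact_force: [-0.5, -0.4, -0.6]
opening: 0.721
finger_force: 24.8
```

```bash
python3 gp.py
python3 - <<'E'
from h import *
cv2.imwrite('pics/s5.png',r.snapshot('side')[130:330,150:450,::-1])
E
```

```text
[[ 0.82 -0.57 -0.  ]
 [-0.15 -0.21 -0.97]
 [ 0.55  0.8  -0.26]]
11.6 [-1.19  1.64  1.32  1.28 -0.23  1.42 -2.4 ] grasp [0.5632 0.1862 0.1656] 0.7211843537815809
```

View pics/s5.png

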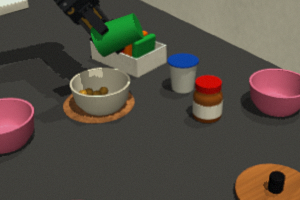

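The picture shows balls in the bowl at crop (95,92), with the cup tipped above it. I'll give it a little extra tilt and a shake, then count from above.

Emit:
move_arm(
  targets=[
    [[0.3,0,0,0,0,0,6],[0.3,0,0,0,-4,0,8],[0.3,0,0,0,-4,0,3],[0.3,0,0,0,-4,0,9],[0.3,0,0,0,-4,0,9],[0.3,0,0,0,-4,0,9]],
  ],
)

```text
clock: 12.4
tool_pos: [0.5631, 0.1681, 0.1599]
eef_rot: [0.715, -0.299, 0.217, 0.593]
contact_force: [0.1, 0.0, -1.4]
opening: 0.719
finger_force: 24.8
```

```bash
python3 gp.py
python3 - <<'E'
from h import *
s=r.get_state();c,k=np.cos(np.radians(25)),np.sin(np.radians(25))
print('unroll',row([0,-c,-k],[1,0,0],[.54,.0,.21]), s['contact_force'])
E
```

```text
[[ 0.73 -0.69 -0.04]
 [-0.17 -0.12 -0.98]
 [ 0.67  0.72 -0.2 ]]
12.4 [-1.17  1.7   1.38  1.21 -0.25  1.51 -2.54] grasp [0.564  0.1867 0.1638] 0.7189785468210237
unroll (array([ 42.9,  67.9, 173.7]), array([  14.2,    9.6, -132.9])) [ 6.54559738e-02  5.89970954e-04 -1.40752008e+00]
```

Emit:
move_arm(
  targets=[
    [[0.3,27,29,-8,1,1,-10],[0.3,27,29,-8,2,1,-20],[0.3,27,29,-8,3,2,-30],[0.3,27,29,-8,4,3,-40],[0.3,27,29,-8,5,4,-50],[0.3,27,29,-8,6,4,-60],[0.3,27,29,-8,7,5,-70],[0.3,27,29,-8,9,6,-80],[0.3,27,29,-8,10,7,-90],[0.3,27,29,-8,11,7,-100]],
  ],
)

```text
clock: 13.65
tool_pos: [0.5627, 0.168, 0.2004]
eef_rot: [0.722, 0.408, -0.252, 0.499]
contact_force: [-1.2, -0.1, -1.4]
opening: 0.719
finger_force: 24.8
```

```bash
python3 gp.py
python3 - <<'E'
from h import *
c,k=np.cos(np.radians(25)),np.sin(np.radians(25))
print('unroll',row([0,-c,-k],[1,0,0],[.48,-.1,.2]))
E
```

```text
[[ 0.54  0.84  0.04]
 [ 0.34 -0.17 -0.93]
 [-0.77  0.51 -0.38]]
13.65 [-1.12  1.29  0.84  1.38  0.2   1.33 -1.16] grasp [0.5619 0.1856 0.2075] 0.7190360135615049
unroll (array([-134.4,  -25.6,  263.7]), array([  3.2,   2.2, -32.6]))
```

Emit:
move_arm(
  targets=[
    [[0.3,0,0,0,1,1,-10],[0.3,-20,-4,40,2,1,-20],[0.3,-45,-9,90,3,2,-33],[0.3,-134,-26,264,3,2,-33],[0.3,-134,-26,264,3,2,-33],[0.3,-134,-26,264,3,2,-33],[0.3,-134,-26,264,3,2,-33],[0.3,-134,-26,264,3,2,-33]],
  ],
)

```text
clock: 14.65
tool_pos: [0.4799, -0.1171, 0.1906]
eef_rot: [0.595, 0.596, -0.38, 0.382]
contact_force: [0.4, 0.8, -1.6]
opening: 0.723
finger_force: 24.8
```

```bash
python3 gp.py
python3 - <<'E'
from h import *
img=r.snapshot('top')
print('bowl',blob('top',img,(0,0,120),(179,60,255),(228,246),42,.06))
a=img[195:305,170:280];b=img[190:300,340:450]
cv2.imwrite('pics/t6.png',cv2.resize(np.hstack([a,b]),None,fx=3.5,fy=3.5,interpolation=cv2.INTER_CUBIC)[:,:,::-1])
c,k=np.cos(np.radians(25)),np.sin(np.radians(25))
print('abovetray',row([0,-c,-k],[1,0,0],[.471,-.366,.12]),'place',row([0,-c,-k],[1,0,0],[.471,-.366,.073]))
E
```

```text
[[-0.    1.    0.  ]
 [ 0.42  0.   -0.91]
 [-0.91  0.   -0.42]]
14.65 [-0.89  1.18  0.82  2.07  0.58  0.6  -0.87] grasp [ 0.4798 -0.0999  0.1985] 0.7234870283410928
bowl [0.5498 0.2028 0.0617]
abovetray (array([-41.2, -11.4, 275.2]), array([0.3, 0.2, 0. ])) place (array([  1.4, -11.5, 295. ]), array([0.3, 0.2, 0. ]))
```

View pics/t6.png

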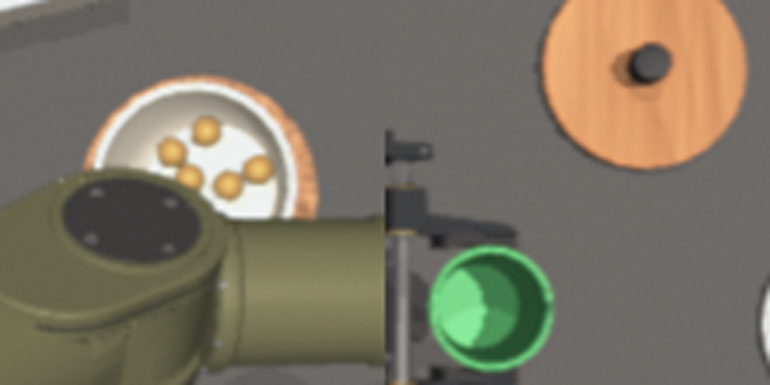

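The left crop shows five balls in the visible part of the bowl, with the rest hidden by the arm. On the right the cup is upright and empty at (490,308). Next, the tray.

Emit:
move_arm(
  targets=[
    [[0.3,-41,-11,275,0,0,0],[0.3,-41,-11,275,0,0,0],[0.3,-41,-11,275,0,0,0],[0.3,-41,-11,275,0,0,0],[0.3,-41,-11,275,0,0,0],[0.3,-41,-11,275,0,0,0],[0.3,-15,-11,287,0,0,0],[0.3,-5,-11,292,0,0,0],[0.3,-5,-11,292,0,0,0]],
  ],
)

```text
clock: 15.82
tool_pos: [0.4705, -0.3834, 0.0721]
eef_rot: [0.594, 0.597, -0.38, 0.382]
contact_force: [1.1, -0.3, -0.1]
opening: 0.715
finger_force: 24.8
```

```bash
python3 gp.py
python3 - <<'E'
from h import *
cv2.imwrite('pics/s7.png',r.snapshot('side')[180:480,250:550,::-1])
c,k=np.cos(np.radians(25)),np.sin(np.radians(25))
print(row([0,-c,-k],[1,0,0],[.471,-.366,.072]))
E
```

```text
[[-0.    1.    0.  ]
 [ 0.42  0.   -0.91]
 [-0.91  0.   -0.42]]
15.825 [-0.34  1.41  0.74  2.11  1.89  0.42 -2.08] grasp [ 0.4704 -0.3661  0.0801] 0.7148826033690974
(array([8.6, 0.5, 3.6]), array([0.3, 0.3, 0. ]))
```

View pics/s7.png

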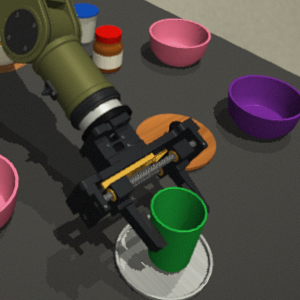

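The picture shows the cup upright over the tray's middle, with its base at crop (172,262). I'll lower it, release, and back off along the fingers.

Emit:
move_arm(
  targets=[
    [[0.3,4,0,2,0,0,0],[0.3,8,0,4,0,0,0],[0.3,8,0,4,0,0,0],[1,8,0,4,0,0,0],[1,8,0,4,0,0,0],[1,8,0,4,0,0,0],[1,8,0,-30,0,0,0],[1,8,0,-80,0,0,0],[1,-10,0,-140,0,0,0],[1,-30,0,-180,0,0,0]],
  ],
)

```text
clock: 17.12
tool_pos: [0.4696, -0.235, 0.1731]
eef_rot: [0.594, 0.596, -0.381, 0.383]
contact_force: [1.4, -0.6, 0.6]
opening: 1.001
finger_force: 0.0
```

```bash
python3 gp.py
python3 - <<'E'
from h import *
img=r.snapshot('top');print('cup',blob('top',img,(50,100,30),(80,255,255),(480,275),45,.094),'lid',blob('top',img,(3,90,60),(20,255,255),(414,209),36,.012))
m=cv2.inRange(cv2.cvtColor(img,cv2.COLOR_RGB2HSV),(0,0,0),(179,255,70));k=np.zeros_like(m);cv2.circle(k,(414,209),18,255,-1)
c=max(cv2.findContours(m&k,0,1)[0],key=cv2.contourArea);e=cv2.minEnclosingCircle(c);print(e,cast('top',[e[0]],.036))
print('balls',)
a=img[195:305,170:280]
g=cv2.inRange(cv2.cvtColor(a,cv2.COLOR_RGB2HSV),(10,110,120),(28,255,255));print(cv2.countNonZero(g))
for y in([0,1,0],[0,-1,0],[1,0,0]):print(row([0,0,-1],y,[.6383,-.2251,.12]))
E
```

```text
[[-0.    1.    0.  ]
 [ 0.42  0.   -0.91]
 [-0.91 -0.   -0.42]]
17.125 [-0.67  1.21  0.8   2.18  1.11  0.41 -1.32] grasp [ 0.4695 -0.2177  0.181 ] 1.0005027744533195
cup [ 0.4722 -0.3634  0.0354] lid [ 0.6383 -0.2252  0.0678]
((413.0, 209.0), 4.472236156463623) [[ 0.63482954 -0.21958368  0.036     ]]
balls
526
(array([ 73.3, 168.4,  27.1]), array([-50.5,  51. , -79.1]))
(array([ 73.3, 168.4,  27.1]), array([51. , 50.5, 79.4]))
(array([ 73.3, 168.4,  27.1]), array([ 0.4, 65.3,  0.1]))
```

Emit:
move_arm(
  targets=[
    [[1,40,80,-40,0,10,0],[1,73,168,27,0,65,0],[1,73,168,27,0,65,0],[1,73,168,27,0,65,0],[1,73,168,27,0,65,0],[1,73,168,27,0,65,0],[1,73,168,27,0,65,0],[1,73,168,27,0,65,0],[1,73,168,27,0,65,0]],
  ],
)

```text
clock: 18.3
tool_pos: [0.638, -0.226, 0.0952]
eef_rot: [0.704, 0.71, -0.002, 0.002]
contact_force: [-0.3, 0.1, -0.1]
opening: 0.999
finger_force: 0.0
```

```bash
python3 gp.py
python3 - <<'E'
from h import *
img=r.snapshot('top');cv2.imwrite('pics/t8.png',np.hstack([cv2.resize(img[195:305,170:280],(390,390)),cv2.resize(img[230:330,420:520],(390,390))])[:,:,::-1])
print(row([0,0,-1],[1,0,0],[.6383,-.2251,.038]))
E
```

```text
[[-0.01  1.    0.  ]
 [ 1.    0.01 -0.01]
 [-0.01  0.   -1.  ]]
18.3 [ 0.42  0.94 -0.3   1.5   0.37  0.76 -0.02] grasp [ 0.638  -0.2259  0.1142] 0.9987729345890913
(array([ 1.3,  0.1, 76.3]), array([0.1, 0.3, 0.5]))
```

View pics/t8.png

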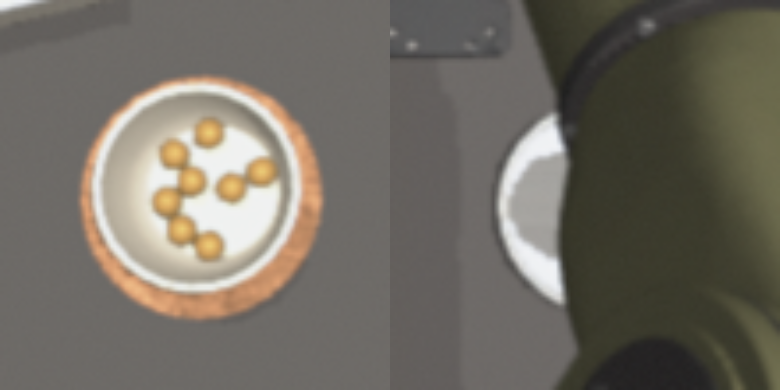

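All eight balls are in the bowl on the left, and the bowl is on the mat. The arm hides the cup on the right. Now I'll grasp the lid knob.

Emit:
move_arm(
  targets=[
    [[1,1,0,40,0,0,0],[1,1,0,70,0,0,0],[1,1,0,76,0,0,0],[0.1,1,0,76,0,0,0],[0.1,1,0,76,0,0,0],[0.1,1,0,76,0,0,0],[0.1,1,0,76,0,0,0],[0.1,1,0,76,0,0,0],[0.1,1,0,40,0,0,0],[0.1,1,0,-40,0,0,0]],
  ],
  newtons=30,
)

```text
clock: 19.6
tool_pos: [0.6358, -0.2281, 0.117]
eef_rot: [0.706, 0.709, -0.002, 0.0]
contact_force: [1.3, -0.0, 0.2]
opening: 0.231
finger_force: 0.0
```

```bash
python3 gp.py
python3 - <<'E'
from h import *
img=r.snapshot('top');b=blob('top',img,(0,0,100),(179,75,255),(228,246),42,.06);print('bowl',b,r.get_state()['contact_force'])
print('cup',blob('top',img,(50,100,30),(80,255,255),(480,275),45,.094))
x,y=b[:2]
print(row([0,0,-1],[1,0,0],[x,y,.16]),row([0,0,-1],[1,0,0],[x,y,.092]))
E
```

```text
[[-0.  1. -0.]
 [ 1.  0. -0.]
 [-0. -0. -1.]]
19.6 [ 0.43  0.91 -0.31  1.49  0.36  0.8  -0.01] grasp [ 0.6358 -0.2281  0.136 ] 0.23132257790581492
bowl [0.5478 0.1963 0.0937] [ 0.85518113 -0.3273183   4.83937265]
cup [ 0.4751 -0.3283  0.0089]
(array([425.8, -92.6, -18.1]), array([0.8, 0.5, 0.2])) (array([426.4, -93.5,  49.9]), array([0.8, 0.5, 0.2]))
```

The fingers shut past the knob's width with no force, so I lifted before they had closed. I'll reopen and re-measure the lid.

Emit:
move_arm(
  targets=[
    [[1,0,0,-60,0,0,0],[1,-100,0,-60,0,0,0],[1,-160,0,-60,0,0,0],[1,-200,0,-60,0,0,0],[1,-200,0,-60,0,0,0]],
  ],
)

```text
clock: 20.27
tool_pos: [0.6355, -0.4356, 0.1787]
eef_rot: [0.709, 0.706, -0.003, 0.004]
contact_force: [-1.1, 1.2, 0.4]
opening: 0.729
finger_force: 0.0
```

```bash
python3 gp.py
python3 - <<'E'
from h import *
cam_=[]
for n,near,rad in(('top',(414,209),50),('side',(426,322),60)):
    img=r.snapshot(n);cv2.imwrite(f'pics/l_{n}.png',img[:,:,::-1])
    print(n,'lid',blob(n,img,(3,90,60),(20,255,255),near,rad,.012))
    hsv=cv2.cvtColor(img,cv2.COLOR_RGB2HSV);m=cv2.inRange(hsv,(3,90,60),(20,255,255))
    print(cv2.countNonZero(m[near[1]-rad:near[1]+rad,near[0]-rad:near[0]+rad]))
    o=cv2.inRange(hsv,(0,0,0),(179,255,50));k=np.zeros_like(o);cv2.circle(k,near,22,255,-1)
    for c in cv2.findContours(o&k,0,1)[0]:
        if cv2.contourArea(c)>20: e=cv2.minEnclosingCircle(c);print('dark',cv2.boundingRect(c),cv2.contourArea(c),cast(n,[e[0]],.030 if n=='side' else .036))
print('cup side',blob('side',img,(50,100,30),(80,255,255),(410,380),90,.094))
img=cv2.imread('pics/l_top.png')[:,:,::-1];print('cup top',blob('top',img,(50,100,30),(80,255,255),(480,275),45,.094))
print('bowl',blob('top',img,(0,0,100),(179,75,255),(228,246),34,.06))
E
```

```text
[[ 0.    1.    0.  ]
 [ 1.   -0.   -0.01]
 [-0.01  0.   -1.  ]]
20.275 [ 0.68  0.98 -0.35  1.09  0.33  1.12  0.32] grasp [ 0.6355 -0.4354  0.1977] 0.7291913179867957
top lid [ 0.6384 -0.225   0.0678]
2561
side lid [ 0.6348 -0.225   0.0688]
3344
dark (418, 302, 17, 22) 274.0 [[ 0.63208119 -0.22649197  0.03      ]]
cup side [ 0.4466 -0.3827  0.0506]
cup top [ 0.4726 -0.3632  0.0356]
bowl [0.5506 0.1966 0.0739]
```

The lid has not moved, at (0.638, -0.225). I'll go back to it.

Emit:
move_arm(
  targets=[
    [[0.6,60,0,20,0,0,0],[0.6,120,1,40,0,0,0],[0.6,175,1,60,0,0,0],[0.6,203,1,70,0,0,0],[0.6,203,1,90,0,0,0],[0.6,203,1,90,0,0,0]],
  ],
)

```text
clock: 21.12
tool_pos: [0.6372, -0.2262, 0.0865]
eef_rot: [0.706, 0.709, -0.003, 0.002]
contact_force: [0.2, 0.2, -0.2]
opening: 0.601
finger_force: 0.0
```

```bash
python3 gp.py; python3 -c "
from h import *
print(row([0,0,-1],[1,0,0],[.6375,-.2252,.038]))"
```

```text
[[-0.    1.   -0.  ]
 [ 1.    0.   -0.01]
 [-0.01 -0.   -1.  ]]
21.125 [ 0.42  0.95 -0.3   1.5   0.37  0.74 -0.03] grasp [ 0.6372 -0.2261  0.1055] 0.6013867079696926
(array([ 1.4,  0.4, 67.5]), array([-0.1,  0.3,  0.2]))
```

Emit:
move_arm(
  targets=[
    [[0.6,1,0,40,0,0,0],[0.6,1,0,62,0,0,0],[0.6,1,0,67,0,0,0],[0.1,1,0,67,0,0,0],[0.1,1,0,67,0,0,0],[0.1,1,0,67,0,0,0],[0.1,1,0,67,0,0,0],[0.1,1,0,67,0,0,0],[0.1,1,0,67,0,0,0],[0.1,1,0,67,0,0,0]],
  ],
  newtons=30,
)

```text
clock: 22.38
tool_pos: [0.639, -0.2253, 0.0223]
eef_rot: [0.706, 0.708, -0.001, 0.003]
contact_force: [-3.0, -0.0, 6.2]
opening: 0.285
finger_force: 30.0
```

Gripped. I'll lift and re-measure the bowl.

Emit:
move_arm(
  targets=[
    [[0.1,0,0,-20,0,0,0],[0.1,0,0,-60,0,0,0],[0.1,0,0,-110,0,0,0],[0.1,0,0,-130,0,0,0],[0.1,0,0,-130,0,0,0]],
  ],
)

```text
clock: 23.0
tool_pos: [0.6395, -0.2245, 0.1527]
eef_rot: [0.706, 0.708, -0.0, 0.004]
contact_force: [0.5, 0.2, -2.6]
opening: 0.289
finger_force: 30.0
```

```bash
python3 gp.py
python3 - <<'E'
from h import *
img=r.snapshot('top')
for v in(110,125,140):print(blob('top',img,(0,0,v),(179,60,255),(227,248),36,.06))
print('lid high',blob('top',img,(3,90,60),(20,255,255),(428,205),52,.15),r.get_state()['contact_force'])
b=[.545,.203];print(row([0,0,-1],[1,0,0],[*b,.18]),row([0,0,-1],[1,0,0],[*b,.110]))
E
```

```text
[[-0.    1.    0.01]
 [ 1.    0.   -0.01]
 [-0.01  0.01 -1.  ]]
23.0 [ 0.43  0.87 -0.33  1.47  0.34  0.85 -0.01] grasp [ 0.6394 -0.2244  0.1717] 0.2892086028833406
[0.5439 0.2031 0.0661]
[0.5439 0.2031 0.0661]
[0.5439 0.2031 0.0661]
lid high [ 0.6386 -0.2138  0.0599] [ 0.02132605 -1.10290349 -2.7876746 ]
(array([427.6, -91.5, -12.8]), array([0.1, 0.3, 0.2])) (array([428. , -91.6,  57.2]), array([0.1, 0.3, 0.2]))
```

Emit:
move_arm(
  targets=[
    [[0.1,60,-13,-10,0,0,0],[0.1,120,-26,-10,0,0,0],[0.1,180,-39,-10,0,0,0],[0.1,240,-51,-10,0,0,0],[0.1,300,-64,-10,0,0,0],[0.1,350,-75,-10,0,0,0],[0.1,395,-85,-10,0,0,0],[0.1,420,-91,-10,0,0,0],[0.1,428,-92,-10,0,0,0],[0.1,428,-92,10,0,0,0]],
  ],
)

```text
clock: 24.3
tool_pos: [0.5456, 0.2031, 0.1382]
eef_rot: [0.706, 0.709, -0.001, 0.003]
contact_force: [-0.3, -0.9, -2.1]
opening: 0.285
finger_force: 30.0
```

```bash
python3 gp.py
python3 - <<'E'
from h import *
img=r.snapshot('side');print('lid',blob('side',img,(3,90,60),(20,255,255),tuple(int(v) for v in proj('side',[[.544,.203,.13]])[0]),50,r.get_state()['tool_pos'][2]-.010))
print(row([0,0,-1],[1,0,0],[.544,.203,.100]))
E
```

```text
[[-0.    1.    0.  ]
 [ 1.    0.   -0.01]
 [-0.01  0.   -1.  ]]
24.3 [-0.3   0.77 -0.23  1.79  0.29  0.62 -0.71] grasp [0.5455 0.2033 0.1572] 0.2848611788546395
lid [0.585  0.2239 0.1017]
(array([ 2.3,  0.3, 54.1]), array([-0.1,  0.5,  0.2]))
```

Emit:
move_arm(
  targets=[
    [[0.1,1,-1,25,0,0,0],[0.1,1,-1,45,0,0,0],[0.1,1,-1,53,0,0,0],[0.1,1,-1,58,0,0,0],[0.1,1,-1,60,0,0,0],[0.1,1,-1,60,0,0,0]],
  ],
)

```text
clock: 25.1
tool_pos: [0.5445, 0.2039, 0.079]
eef_rot: [0.706, 0.708, -0.001, 0.003]
contact_force: [1.3, -0.3, -1.7]
opening: 0.285
finger_force: 30.0
```

Emit:
move_arm(
  targets=[
    [[0.1,0,0,2,0,0,0],[0.1,0,0,4,0,0,0],[0.1,0,0,4,0,0,0]],
  ],
)

```text
clock: 25.48
tool_pos: [0.5446, 0.204, 0.0761]
eef_rot: [0.706, 0.708, -0.001, 0.003]
contact_force: [-1.8, -1.0, 9.5]
opening: 0.286
finger_force: 30.0
```

Contact comes at exactly the seated height. I'll release and retreat.

Emit:
move_arm(
  targets=[
    [[0.7,0,0,0,0,0,0],[0.7,0,0,0,0,0,0],[0.7,0,0,0,0,0,0],[0.7,0,0,0,0,0,0],[0.7,0,0,-50,0,0,0],[0.7,0,0,-110,0,0,0],[0.7,-60,0,-160,0,0,0],[0.7,-120,0,-160,0,0,0],[0.7,-180,0,-160,0,0,0],[0.7,-230,0,-160,0,0,0]],
  ],
)

```text
clock: 26.72
tool_pos: [0.5445, -0.0276, 0.2362]
eef_rot: [0.706, 0.708, -0.001, 0.003]
contact_force: [1.0, 0.0, -0.3]
opening: 0.699
finger_force: 0.0
```

```bash
python3 gp.py
python3 - <<'E'
from h import *
img=r.snapshot('top');cam='top';g=cv2.inRange(cv2.cvtColor(img,cv2.COLOR_RGB2HSV),(3,90,60),(20,255,255))
print(blob('top',img,(3,90,60),(20,255,255),(227,248),31,.066), blob('top',img,(3,90,60),(20,255,255),(227,248),42,.0),proj('top',[[.544,.203,.066],[.544,.27,.066],[.54,.213,0]]))
s=r.snapshot('side');hsv=cv2.cvtColor(s,cv2.COLOR_RGB2HSV)
# side: knob dark blob -> compare with its predicted seated position
p=proj('side',[[.544,.203,.096],[.544,.203,.066],[.544,.203,.060]]);print('pred knob top/base',p)
o=cv2.inRange(hsv,(0,0,0),(179,255,55));k=np.zeros_like(o);cv2.circle(k,tuple(int(v) for v in p[:2].mean(0)),16,255,-1)
for c in cv2.findContours(o&k,0,1)[0]:
    if cv2.contourArea(c)>20:print('knob',cv2.boundingRect(c))
# rim gap: fitted ellipse of the wood region excludes mat by height split
w=cv2.inRange(hsv,(3,90,60),(20,255,255));x=int(p[0][0]);print('cols',[(u,np.flatnonzero(w[170:290,u])[[0,-1]]+170 if w[170:290,u].any() else None) for u in range(x-45,x+46,10)])
th=np.linspace(0,2*np.pi,60);E=proj('side',np.c_[.544+.067*np.cos(th),.203+.067*np.sin(th),np.full(60,.066)]);print('pred flange box',E.min(0),E.max(0))
for u in(x-30,x,x+30):print(u,[tuple(hsv[v,u]) for v in range(int(E[:,1].max())-14,int(E[:,1].max())+10,3)])
print('cup',blob('top',img,(50,100,30),(80,255,255),(480,275),45,.094),blob('side',s,(50,100,30),(80,255,255),(410,400),80,.094))
print('yog',blob('top',img,(105,120,60),(125,255,255),(247,162),22,.073))
E
```

```text
[[-0.    1.    0.  ]
 [ 1.    0.   -0.01]
 [-0.01  0.   -1.  ]]
26.725 [ 0.16  0.6  -0.32  1.81  0.26  0.77 -0.29] grasp [ 0.5444 -0.0275  0.2552] 0.6994091840653122
[0.5427 0.197  0.0686] [0.5409 0.2131 0.0801] [[224.25669852 247.27548907]
 [194.30723829 247.1141859 ]
 [226.05111614 250.42414089]]
pred knob top/base [[249.43691058 195.80027372]
 [250.65625804 208.19393995]
 [250.89649355 210.6248593 ]]
knob (243, 193, 12, 17)
cols [(204, None), (214, array([231, 242])), (224, array([202, 249])), (234, array([197, 252])), (244, array([209, 252])), (254, array([194, 252])), (264, array([170, 249])), (274, array([170, 245])), (284, array([229, 234])), (294, None)]
pred flange box [219.42318939 194.23311845] [281.61770391 223.92330476]
219 [(np.uint8(14), np.uint8(167), np.uint8(150)), (np.uint8(14), np.uint8(174), np.uint8(161)), (np.uint8(11), np.uint8(99), np.uint8(77)), (np.uint8(21), np.uint8(26), np.uint8(69)), (np.uint8(38), np.uint8(15), np.uint8(70)), (np.uint8(15), np.uint8(21), np.uint8(73)), (np.uint8(14), np.uint8(168), np.uint8(170)), (np.uint8(14), np.uint8(169), np.uint8(119))]
249 [(np.uint8(165), np.uint8(90), np.uint8(17)), (np.uint8(14), np.uint8(187), np.uint8(158)), (np.uint8(15), np.uint8(191), np.uint8(96)), (np.uint8(14), np.uint8(191), np.uint8(100)), (np.uint8(14), np.uint8(185), np.uint8(95)), (np.uint8(13), np.uint8(183), np.uint8(96)), (np.uint8(24), np.uint8(54), np.uint8(128)), (np.uint8(23), np.uint8(54), np.uint8(128))]
279 [(np.uint8(14), np.uint8(190), np.uint8(169)), (np.uint8(13), np.uint8(179), np.uint8(121)), (np.uint8(18), np.uint8(74), np.uint8(76)), (np.uint8(27), np.uint8(34), np.uint8(75)), (np.uint8(16), np.uint8(70), np.uint8(88)), (np.uint8(14), np.uint8(163), np.uint8(180)), (np.uint8(14), np.uint8(166), np.uint8(161)), (np.uint8(15), np.uint8(168), np.uint8(193))]
cup [ 0.4721 -0.3632  0.0353] [ 0.4475 -0.3834  0.0505]
yog [0.7351 0.1568 0.0359]
```

The lid's knob and flange match the seated prediction and sit level. Last check: the cup's silhouette against an upright cup in the tray, and the bystanders.

Run:
```python
from h import *
th=np.linspace(0,2*np.pi,90)
for n,near,rad in(('top',(476,275),45),('side',(410,390),88)):
    img=r.snapshot(n);m=cv2.inRange(cv2.cvtColor(img,cv2.COLOR_RGB2HSV),(50,100,30),(80,255,255));k=np.zeros_like(m);cv2.circle(k,near,rad,255,-1)
    print(n,'seen',cv2.boundingRect(max(cv2.findContours(m&k,0,1)[0],key=cv2.contourArea)))
    P=np.vstack([np.c_[.471+q*np.cos(th),-.3655+q*np.sin(th),np.full(90,z)] for q,z in((.027,.004),(.033,.094))])
    print('pred',cv2.boundingRect(proj(n,P).astype(np.float32)))
    o=cv2.imread(f'pics/{n}0.png')[:,:,::-1]
    for nm,lo,hi,b in(('red',(0,180,90),(6,255,255),{'top':(285,155,40,40),'side':(335,195,50,40)}),('blue',(105,120,60),(125,255,255),{'top':(225,140,45,45),'side':(310,175,50,40)})):
        x,y,w,h=b[n];print(nm,[cv2.boundingRect(cv2.inRange(cv2.cvtColor(i,cv2.COLOR_RGB2HSV),lo,hi)[y:y+h,x:x+w]) for i in(o,img)])
```

```text
top seen (467, 268, 38, 29)
pred (462, 266, 41, 32)
red [(8, 26, 18, 7), (9, 27, 15, 5)]
blue [(5, 6, 33, 32), (5, 6, 33, 32)]
side seen (398, 372, 59, 85)
pred (395, 368, 60, 86)
red [(10, 10, 27, 19), (10, 10, 27, 19)]
blue [(7, 8, 32, 15), (7, 8, 32, 15)]
```

The cup is upright inside the tray and the bystanders have not moved. Handing in.

```bash
python3 -c "
from plant import r
print(r.finish_job())"
```

```text
the job is handed in; nothing more can be done
None
```

The job is handed in at about 27 s of the allowed 72 s: the bowl was slid onto its mat, all eight chocolates are in it, the empty cup stands upright in the tray, and the lid is seated on the bowl, with the jam jar and yoghurt pot where they were; the first grab at the lid missed the knob, did not shift the lid, and was redone.

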